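# Latch the service hatch of a countertop water filter

### The job

The filter cartridge has just been changed: close the water filter's hatch lid and latch it. Lower the lid onto its rubber seal, squeeze it down just far enough for the hidden cam tongue to clear the frame, and turn the wing knob its full quarter turn clockwise so that the tongue sits behind the frame edge and keeps the lid clamped down when you let go. Do not force the tongue against the frame edge or lean hard on the lid once it reaches its bump stops, and leave the mug, the canister and the old cartridge where they are.

Things in the scene. Friction and masses are not known exactly. Their poses are not given: they have to be found in the camera images.
- filter_unit: Countertop water filter: white plastic case 300 mm (its x) by 240 mm (its y) on four rubber feet, top frame 125 mm above the worktop; fixed. Origin: centre of its underside, on the worktop. Its x axis points from the front (latch side, with a round gauge) to the hinge side, its z axis is up.
- lid (a joint): Angle of the hatch lid, rad: it grows as the lid opens. About 0.03 = lying loose on the uncompressed seal; about 0 (-0.009 to 0.009, as the striker is set) = squeezed down onto its bump stops. A stiff hinge lets the lid stay where it is left (about 2 N at the free edge swings it).
- lid_hinge (a point): Middle of the lid's hinge line, 130 mm along the case's x from the case's centre, 129 mm above the worktop, at the height of the lid's underside. The hinge line runs along the case's y; the lid reaches from it 262 mm towards the case's front and is 232 mm wide and 8 mm thick, brushed steel, flat outside except for the wing knob.
- lid_panel: The lid's panel. Origin: middle of its free front edge, on the outer (upper) face. Its x axis points along the lid to the hinge, z out of the outer face.
- wing (a joint): Angle of the wing knob, rad: 0 = tongue withdrawn (wing along the free edge), it grows clockwise seen from above, end stop at 1.6 (wing square to the free edge, tongue pointing out under the frame).
- wing_grip (a point): On the knob's axis, where to grip. Knob: mid-width of the lid, 215 mm from the hinge line. Its black wing is a blade 10 mm thick, 58 mm long, 27 mm tall on a turning disc 46 mm across whose top is 9.5 mm above the lid's outer face; this point is 17 mm above the disc. Axes: y along the wing, x through its thickness, z out of the lid. It turns with 0.1 to 0.2 Nm when the lid is pressed down.
- tongue: The knob's steel cam tongue, hidden under the lid: a flat bar 8 mm wide and 5 mm thick that turns with the knob and reaches 34 mm from its axis. Origin: on the axis, 23 mm under the lid's outer face, in the middle of the bar's thickness; the bar points along its -y.
- striker: Steel striker on the frame's front edge, origin level with the frame's top. Below, a keeper strip, edge 18 mm in front of the knob's axis, that the tongue must go under; they meet at a wing angle of about 0.4 rad. On top, two rubber bump stops near the lid's front corners. Its height was set by hand, up to 2 mm up or down, and cannot be read here.
- seal_mid (a point): Middle of the front rubber seal. Loose on it, the tongue is too high and butts against the striker: do not force it. Pressing on the knob squeezes the seal, from about 5 N; 9 to 15 N (as the striker is set) lets the tongue pass, 1 to 2 N more brings the lid onto its bump stops, over 22 N is too hard on them. Keep pressing while turning; once the tongue is under, the seal holds it.
- mug: White ceramic mug, 80 mm across, 95 mm tall, a bystander. Origin: centre of its underside.
- canister: Brushed steel canister, 96 mm across, 115 mm tall, a bystander. Origin: centre of its underside.
- old_cartridge: The spent cartridge, white with grey end caps, about 198 mm long, 60 mm across, lying flat along its x axis, a bystander. Origin: under its middle.

How it is judged (in metres and radians):
On the way, in this order (a step that is already met when the one before it is completed fails the run):
1. the lid has been lowered onto its seal (lid angle under 0.05) with the tongue still withdrawn (wing under 0.4 rad) (value of joint lid below 0.05 rad and value of joint wing below 0.4 rad), for 0.1 s.
2. with the lid squeezed down (angle under 0.02) the wing has been turned past 1.25 rad (value of joint lid below 0.02 rad and value of joint wing above 1.25 rad), for 0.1 s.
At the end, for the whole second after the job is handed in: The wing knob stands at least 1.25 rad (72 degrees) clockwise from withdrawn, and the released lid stays clamped on its seal (lid angle under 0.02 rad), at rest (all of step 2 and angular speed of lid_panel below 0.05 rad/s); the robot touches nothing.
It fails at once if the lid is leaned on so hard that it bears on its bump stops with more than 10 N (contact force between lid_panel and striker above 10 N).
It fails at once if the tongue is forced against the striker with more than 25 N while it is being turned in (wing under 1.2 rad) (contact force between tongue and striker above 25 N and value of joint wing below 1.2 rad).
It fails at once if a bystander is shifted by more than 20 mm (distance of any of mug, canister, old_cartridge from where it was at the start of the episode above 0.02 m).
It also fails if it takes over 67 s, if anything falls off the work surface, if the arm or the gripper's body presses on something with over 40 N, if the wrist force passes 120 N, or if a joint passes its speed limit or range.

### The arm

A 6-joint arm with a two-finger parallel gripper is mounted at the origin on the work surface. World frame = base frame: x ahead of the robot, y to its left, z up, the work surface at z = 0. Lengths are in mm, angles in rad, forces in N, time in s.
With the tool pointing down it reaches from about 350 to 975 mm from the base axis. Payload 7.1 kg.
Tool frame: the origin (TCP) lies on the front face of the gripper's body, between the roots of the fingers; the fingertips stand 80 mm ahead of it and the grasp point (between the pads) lies 61 mm ahead of it (env.tips_ahead is the distance from the TCP to the fingertips, in mm); z points along the fingers, y is the direction in which the jaws open and shut (so a half turn about z gives the same grasp; the last joint's range is limited). The gripper opens to 88 mm and grips with 3 to 60 N. Pads are 20 mm wide; open, the fingers measure 115 mm over their backs; the gripper's body (75 mm by 178 mm) begins 61 mm behind the grasp point.
Start: joints at [-1.191, 0.423, 1.63, -0, 1.089, -0.019], TCP at [242.711, -575.931, 302.675] pointing down, gripper open.
Joint ranges: [-3, 3], [-0.9, 2.11], [0.09, 2.58], [-1.31, 4.45], [0.11, 2.69], [-2.54, 2.54]. Speed limits (rad/s): [2.39, 2.39, 3.01, 3.14, 3.14, 3.14].

### API

Orientations are given as a unit quaternion [x, y, z, w].
In Python, from station import env, set_gripper, viewer, workorder gives the robot as it stands. Calls block until the motion is done:
- env.reach(position, orientation): joint-space move of the TCP to a pose.
- env.move_l(position, rot=None, rate=150, f_stop=None): straight line of the TCP; rot=None keeps the orientation; rate is the mean speed in mm/s. With f_stop (N) it stops when the force on the tool has changed by that much, and returns True; else False.
- env.move_joints(angles): joint-space move.
- set_gripper(opening): finger opening in mm; the grip force is fixed at half the most; returns when the fingers have stopped.
- env.hold(seconds).
- env.ik(position, orientation): joint angles nearest the present ones, or None.
- env.read_state(): the state.
- viewer.camera(name): name is "scene" or "top"; returns the picture (420x560x3 uint8, blue, green, red); there is no depth.
- viewer.camera_params(name): a dict with "fx", "fy", "cx", "cy" (pixels), "pose" (4x4, takes a point from camera to world coordinates). Camera axes: x right, y up, looking along -z (the intrinsics and any distortion apply to the point x, -y, -z); pixel columns grow to the right and rows downward; lengths in mm; the calibration is good to about 2 mm. A picture is of the moment at which its call begins. camera_params takes no time and is no camera call.
A pose or a line that the arm cannot do raises env.IKError and nothing moves.
- workorder.sign_off(): hands the job in, once; it reports no verdict.
The state is a dict: "time_s": time; "qpos": joint angles; "dq": joint speeds; "tau": joint torques, N m; "tool_pos": TCP position; "orientation": TCP orientation; "force": force on the tool from outside, world axes, zero at the start; "wrist_torque": the same for the moment, N m; "width": finger opening in mm.
Only numpy, scipy, OpenCV 4.12 (cv2) and the standard library are available. Lean on these libraries where they do the work, as an engineer would, in place of code of your own. Each camera call takes 0.05 s, during which the arm holds its last target. There are 200 camera calls.

## Working session

There is one attempt and no reset: what is moved stays moved. The work goes in short steps, each a Python script; the robot and the scene stay as the last script left them, time stands still between calls to the robot, and variables do not carry over. Pictures are saved under pics/ and viewed, about 8 in all and at most 12, crops included, and the job is handed in when it is done.

```bash
mkdir -p pics; ls
python3 - <<'E'
from station import env,viewer
import cv2
for n in("scene","top"):
    cv2.imwrite(f"pics/{n}0.png",viewer.camera(n)); p=viewer.camera_params(n); print(n,p)
s=env.read_state();print(s)
E
```

```text
pics
scene {'fx': 422.57043518360257, 'fy': 422.57043518360257, 'cx': 276.4496581895266, 'cy': 205.96801980485458, 'pose': array([[ 9.94138787e-01, -8.10876948e-02,  7.15042453e-02,
         6.92499490e+02],
       [ 1.07508368e-01,  8.11241897e-01, -5.74742147e-01,
        -6.17850751e+02],
       [-1.14027238e-02,  5.79060766e-01,  8.15204641e-01,
         1.02321766e+03],
       [ 0.00000000e+00,  0.00000000e+00,  0.00000000e+00,
         1.00000000e+00]])}
top {'fx': 435.0224771829484, 'fy': 435.0224771829484, 'cx': 279.0463110119268, 'cy': 215.01729113252551, 'pose': array([[ 4.34847889e-05,  9.81895933e-01, -1.89421158e-01,
         4.11616423e+02],
       [-9.99963340e-01,  1.66461555e-03,  8.39925197e-03,
         2.71458482e+01],
       [ 8.56250475e-03,  1.89413849e-01,  9.81860009e-01,
         1.15446223e+03],
       [ 0.00000000e+00,  0.00000000e+00,  0.00000000e+00,
         1.00000000e+00]])}
{'time_s': 0.1, 'qpos': array([-1.19102900e+00,  4.23757383e-01,  1.63058513e+00, -3.05127069e-06,
        1.08858417e+00, -1.90080939e-02]), 'dq': array([-0.00048037, -0.00150259, -0.00243518,  0.00068372, -0.00089849,
       -0.00071182]), 'tau': array([ 6.51127793e-04, -5.45615602e+01, -2.74325305e+01,  6.44915015e-02,
        1.87644130e-02, -2.05744431e-05]), 'tool_pos': array([ 242.55996504, -575.60260076,  301.99492389]), 'orientation': array([ 9.80187679e-01,  1.98069861e-01, -1.20993635e-04, -6.55949823e-04]), 'force': array([-0.80192129,  0.80006338,  0.0932619 ]), 'wrist_torque': array([ 0.04436375, -0.03602947,  0.00042523]), 'width': 87.69831920040195}
```

View pics/scene0.png

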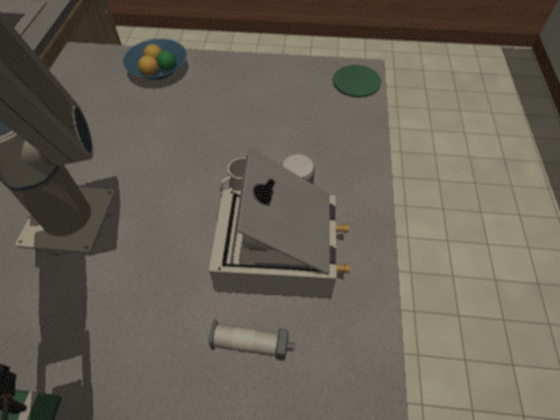

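View pics/top0.png

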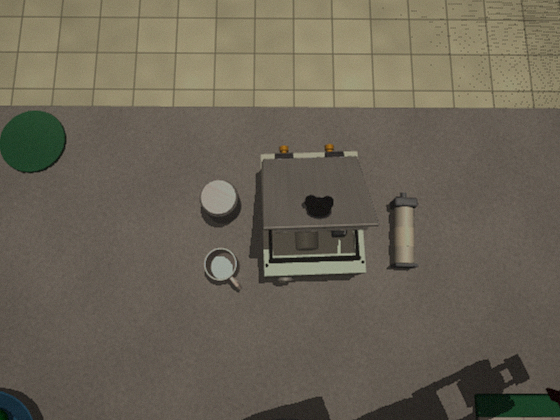

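The top view shows the unit with its front towards the robot (bottom edge about row 275, cols 264–366) and the hinge at row ~155. The lid is about half open, with its knob at (319,205). The mug is at (221,266), the canister at (219,199) and the cartridge at (404,230). I'll zoom in.

Run:
```python
import cv2
a=cv2.imread("pics/top0.png")[140:290,240:400]
cv2.imwrite("pics/c1.png",cv2.resize(cv2.convertScaleAbs(a,alpha=1.6),None,fx=4,fy=4,interpolation=cv2.INTER_CUBIC))
a=cv2.imread("pics/scene0.png")[140:290,205:355]
cv2.imwrite("pics/c2.png",cv2.resize(cv2.convertScaleAbs(a,alpha=1.8),None,fx=4,fy=4,interpolation=cv2.INTER_CUBIC))
```

```text
(no output)
```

View pics/c1.png

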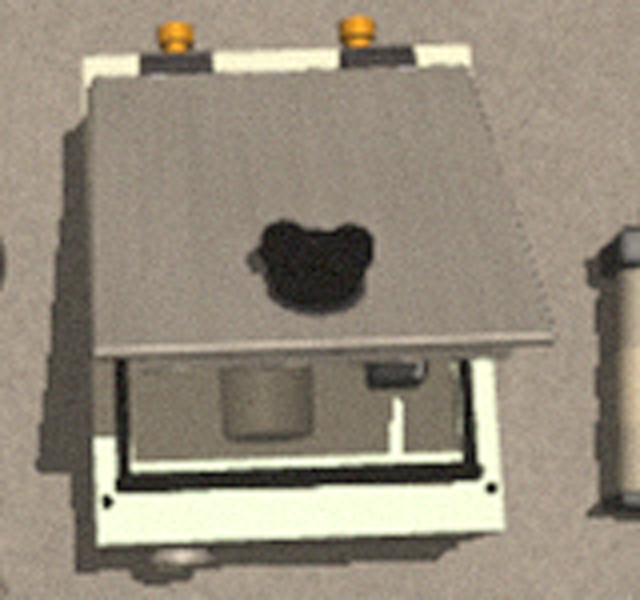

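View pics/c2.png

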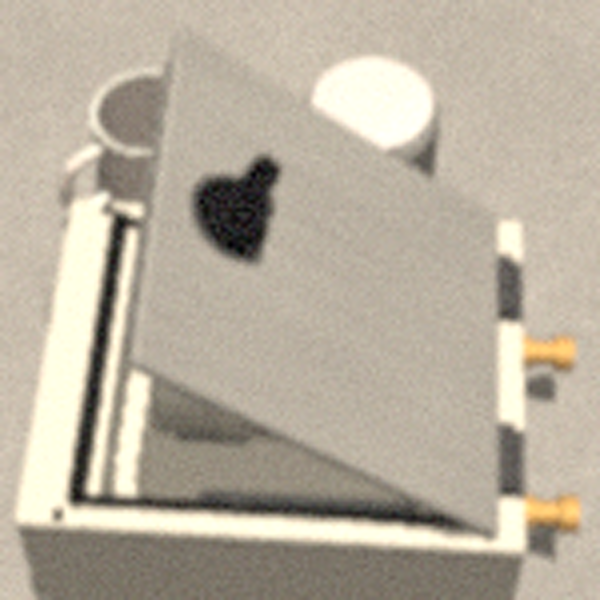

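```bash
cat > h.py <<'E'
import numpy as np
from station import env,set_gripper,viewer,workorder
from scipy.spatial.transform import Rotation as R
def ray(n,u,v):
    p=viewer.camera_params(n);d=np.array([(u-p['cx'])/p['fx'],-(v-p['cy'])/p['fy'],-1.])
    return p['pose'][:3,3],p['pose'][:3,:3]@d
def onz(n,u,v,z):
    o,d=ray(n,u,v);return o+d*(z-o[2])/d[2]
def tri(a,b):
    A=[];B=[]
    for n,u,v in(a,b):
        o,d=ray(n,u,v);d=d/np.linalg.norm(d);P=np.eye(3)-np.outer(d,d);A.append(P);B.append(P@o)
    x=np.linalg.lstsq(np.vstack(A),np.hstack(B),rcond=None)[0]
    return x,[np.linalg.norm(P@x-b) for P,b in zip(A,B)]
def quat(yaw): # tool down, tool y axis at angle yaw from world y
    return (R.from_euler('z',yaw)*R.from_euler('x',np.pi)).as_quat()
E
python3 - <<'E'
from h import *
np.set_printoptions(precision=1,suppress=True)
c=lambda x,y,o:((x+.5)/4-.5+o[0],(y+.5)/4-.5+o[1])
T=lambda x,y:("top",*c(x,y,(240,140)));S=lambda x,y:("scene",*c(x,y,(205,140)))
for k in[(98,547),(504,528),(470,45),(83,58)]:print("top",onz(*T(*k),125))
for k in[(18,522),(525,550),(522,220),(75,195)]:print("scene",onz(*S(*k),125))
print(tri(T(96,347),S(183,25)),tri(T(552,335),S(135,365)))
print(tri(T(318,225),S(262,165)))
for y in(0,1.57,-1.57,3.14): print(y,env.ik([520,-30,250],quat(y)))
E
```

```text
top [463.6  53.3 125. ]
top [ 474.8 -185.6  125. ]
top [ 772.9 -175.7  125. ]
top [763.7  64.6 125. ]
scene [ 475.7 -184.9  125. ]
scene [ 773.  -172.6  125. ]
scene [764.6  67.6 125. ]
scene [465.3  59.  125. ]
(array([551.7,  50.2, 307.8]), [np.float64(0.36641038532322145), np.float64(0.366410385322776)]) (array([ 559.5, -177. ,  300.4]), [np.float64(0.22231268209144175), np.float64(0.22231268209120142)])
(array([610.7, -59. , 321.2]), [np.float64(0.22567526785297795), np.float64(0.2256752678525892)])
0 [-0.1  0.3  1.9 -0.   0.9  1.5]
1.57 [-0.1  0.3  1.9 -0.   0.9 -0.1]
-1.57 None
3.14 [-0.1  0.3  1.9  0.   0.9 -1.6]
```

The fits agree: case centre (619,-60), yaw 0.04, lid open about 0.70 rad. Next I'll push the lid down along its arc, to one side of the knob.

```bash
cat >> h.py <<'E'
np.set_printoptions(precision=2,suppress=True)
YAW=0.04;C=np.array([619.2,-59.8,0]);RC=R.from_euler('z',YAW)
def case(x,y,z): return C+RC.apply([x,y,z])
QG=quat(YAW+np.pi/2)
def push(th,r=240,y=-70):
    c,s=np.cos(th),np.sin(th)
    return case(130-r*c+8*s+13.5,y,129+r*s+8*c+env.tips_ahead)
E
python3 - <<'E'
from h import *
import cv2
print(env.tips_ahead)
p=env.read_state()['tool_pos'];env.move_l([p[0],p[1],440],rate=200)
set_gripper(0)
q=push(.85);env.reach([q[0],q[1],q[2]+30],QG)
env.move_l(push(.8),rate=150)
f0=env.read_state()['force'];print(env.read_state()['tool_pos'],push(.8),f0)
for th in np.arange(.72,.05,-.08):
    hit=env.move_l(push(th),rate=80,f_stop=12);s=env.read_state();print(round(th,2),hit,s['force']-f0,s['time_s'])
    if hit:break
cv2.imwrite("pics/a.png",viewer.camera("scene"))
E
```

```text
80.0
[ 603.93 -131.04  386.71] [ 604.04 -130.46  386.74] [ 1.22 -1.12 -0.7 ]
0.72 False [-0.95  1.52  1.19] 5.1583
0.64 False [-2.06  1.7   1.24] 5.55
0.56 False [-0.34  1.43 -0.03] 5.9417
0.48 False [-1.15  0.89  0.1 ] 6.3333
0.4 False [-0.68  2.39  0.58] 6.725
0.32 False [-1.52  0.97  1.35] 7.1167
0.24 False [-0.72  1.62  0.6 ] 7.5083
0.16 False [-1.66  0.96  1.14] 7.9
0.08 False [-0.63  0.78  1.01] 8.2917
```

```bash
cat >> h.py <<'E'
def F(n=10):
    a=[]
    for _ in range(n): env.hold(.02);s=env.read_state();a.append(np.r_[s['force'],s['wrist_torque']])
    return np.mean(a,0)
E
python3 - <<'E'
from h import *
import cv2
a=F();print(a);hit=env.move_l(push(0.005),rate=25,f_stop=4.5)
print(hit,F(),env.read_state()['tool_pos'],push(.03)[2])
cv2.imwrite("pics/s1.png",viewer.camera("scene"))
p=env.read_state()['tool_pos'];env.move_l([p[0],p[1],330],rate=200)
k=case(-85,0,330);env.reach([k[0]-160,k[1]-170,k[2]],QG)
a=cv2.imread("pics/s1.png")
t=viewer.camera("top");s=viewer.camera("scene")
cv2.imwrite("pics/top1.png",t);cv2.imwrite("pics/scene1.png",s)
z=lambda i,r,c:cv2.resize(cv2.convertScaleAbs(i[r:r+130,c:c+130],alpha=1.8),None,fx=3,fy=3,interpolation=cv2.INTER_CUBIC)
cv2.imwrite("pics/m1.png",np.hstack([z(t,165,250),z(s,170,205)]));print(env.read_state()['time_s'])
E
```

```text
[-0.04 -0.06  0.19 -0.04 -0.07  0.01]
True [ 0.52 -0.37  2.37 -0.05 -0.17  0.  ] [ 526.06 -133.6   222.46] 224.19532031859086
10.8333
```

View pics/m1.png

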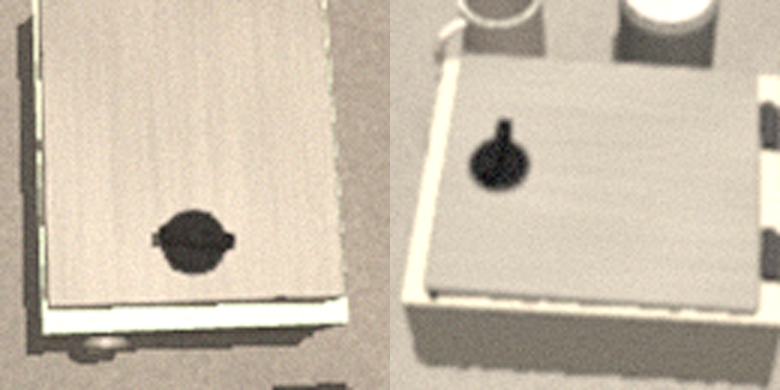

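The lid is lying down, with the wing along the free edge (top view, knob centre near (314.5,245)). I'll locate the knob axis from its black mask and move above it.

Run:
```python
from h import *
import cv2
t=cv2.imread("pics/top1.png").max(2)[225:262,295:335]
n,l,st,ce=cv2.connectedComponentsWithStats((t<45).astype(np.uint8))
i=1+st[1:,4].argmax();u,v=ce[i]+[295,225];print(u,v,st[i])
x,y,w,h,_=st[i]
m=l==i;hs=np.where(m.any(0))[0];print('wing ends',onz("top",295+x,v,165),onz("top",295+x+w-1,v,165))
for z in(152,158,165,172):print(z,onz("top",u,v,z))
ys,xs=np.where(m);o=np.polyfit(xs[(abs(xs-xs.mean())>8.5)],ys[abs(xs-xs.mean())>8.5],1);print('wing slope',o)
print('plan',case(-85,0,150))
set_gripper(34);print(env.read_state()['width'])
k=case(-85,0,0);env.move_l([k[0],k[1],330],rot=QG,rate=200)
env.move_l([k[0],k[1],285],rate=100)
s=viewer.camera("scene");T=viewer.camera("top");cv2.imwrite("pics/b_s.png",s)
z=lambda i,r,c:cv2.resize(cv2.convertScaleAbs(i[r:r+100,c:c+100],alpha=1.8),None,fx=4,fy=4,interpolation=cv2.INTER_CUBIC)
cv2.imwrite("pics/m2.png",np.hstack([z(s,150,190),z(T,190,265)]));print(env.read_state()['tool_pos'],env.read_state()['time_s'])
```

```text
314.3063583815029 245.18208092485548 [  8  11  25  20 346]
wing ends [532.34 -36.11 165.  ] [532.4  -91.05 165.  ]
152 [533.95 -63.15 152.  ]
158 [533.22 -62.61 158.  ]
165 [532.37 -61.98 165.  ]
172 [531.51 -61.35 172.  ]
wing slope [ 0.06 18.58]
plan [534.27 -63.2  150.  ]
33.996235326273634
[534.68 -63.37 285.72] 13.55
```

View pics/m2.png

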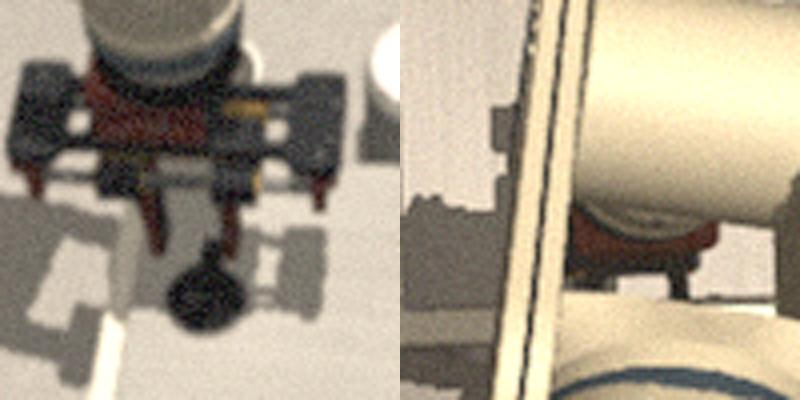

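The fingers straddle the wing, and the knob axis is confirmed to within 1 mm. Next I'll descend, grip and press in steps to learn the force curve.

Run:
```python
from h import *
k=np.array([533.9,-63.1,0]);f0=F()
print('f0',f0)
print(env.move_l([*k[:2],235],rate=60,f_stop=4),env.read_state()['tool_pos'],F()-f0)
set_gripper(5);a=F()-f0;s=env.read_state();print('grip',s['width'],a,s['tool_pos'])
np.save('f0.npy',f0)
z=235.
while z>218:
    z-=1;env.move_l([*k[:2],z],rate=30);a=F(8)-f0;s=env.read_state();print(z,s['tool_pos'][2],a)
    if a[2]>11:break
print(s['time_s'])
```

```text
f0 [ 0.15 -0.17  0.03 -0.04 -0.07  0.01]
False [534.15 -63.13 235.27] [-0.09  0.01 -0.07  0.   -0.01 -0.02]
grip 10.022644309334554 [ 5.07  1.06 -1.11  0.13 -0.59 -0.06] [534.88 -63.06 235.36]
234.0 234.52363286374657 [ 5.26  1.83  2.11  0.2  -0.64 -0.08]
233.0 233.52441841286551 [ 4.7   2.14  4.07  0.31 -0.65 -0.09]
232.0 232.55243525721795 [ 4.37  1.38  5.14  0.26 -0.59 -0.08]
231.0 231.6096339036608 [ 3.49  1.23  6.05  0.24 -0.47 -0.08]
230.0 230.70275760022938 [ 2.56  1.24  7.63  0.25 -0.45 -0.1 ]
229.0 229.82057826300456 [ 2.18  1.32  9.16  0.26 -0.34 -0.09]
228.0 228.95384743415158 [ 1.17  1.   10.21  0.22 -0.26 -0.09]
227.0 228.06195306868904 [ 0.34  0.74 12.25  0.23 -0.18 -0.08]
18.6
```

Run:
```python
from h import *
k=np.array([533.9,-63.1,0]);f0=np.load('f0.npy')
z=227.
while z>220:
    z-=.4;env.move_l([*k[:2],z],rate=20);a=F(8)-f0;s=env.read_state();print(round(z,1),s['tool_pos'][2],a)
    if a[2]>15.8:break
print(s['time_s'],s['width'])
```

```text
226.6 227.8031605490204 [-0.34  0.98 13.36  0.23 -0.12 -0.08]
226.2 227.50641599944709 [-0.77  1.31 14.53  0.22 -0.02 -0.07]
225.8 227.46039911667242 [-1.8   1.32 18.    0.26  0.18 -0.07]
19.75 9.655747498603706
```

There's a clear knee at z≈227.5 mm with about 14.5 N, so the lid has just reached its bump stops. I'll turn while holding about 16–17 N.

Run:
```python
from h import *
k=np.array([533.9,-63.1,0]);f0=np.load('f0.npy')
z=226.;m0=None
for d in np.arange(.0,1.6,.08):
    env.move_l([*k[:2],z],rot=quat(YAW+np.pi/2-d),rate=10);a=F(5)-f0;s=env.read_state()
    print(round(d,2),z,s['tool_pos'],a[[0,1,2,5]],round(s['time_s'],2))
    if m0 is None:m0=a[5]
    if abs(a[5]-m0)>.45: print('STALL');break
    z+=np.clip((a[2]-16.5)*.12,-.25,.25)
```

```text
0.0 226.0 [534.18 -63.25 227.48] [-1.68  1.27 16.43 -0.07] 20.08
0.08 225.99104086092717 [534.19 -63.24 227.47] [-1.19  1.33 16.44 -0.07] 20.42
0.16 225.98391731343418 [534.22 -63.23 227.47] [-1.16  1.04 16.49 -0.1 ] 20.75
0.24 225.98247577459566 [534.26 -63.25 227.5 ] [-1.1   1.1  15.83 -0.09] 21.08
0.32 225.90163606691883 [534.31 -63.26 227.5 ] [-1.35  0.92 16.61 -0.08] 21.42
0.4 225.914990617387 [534.34 -63.29 227.51] [-1.11  0.79 16.62 -0.1 ] 21.75
0.48 225.92913225757647 [534.35 -63.29 227.52] [-1.41  0.79 16.45 -0.09] 22.08
0.56 225.9230588455573 [534.37 -63.31 227.49] [-0.84  1.12 16.2  -0.07] 22.42
0.64 225.8864669093284 [534.37 -63.34 227.49] [-0.99  1.01 16.33 -0.11] 22.75
0.72 225.86563921118523 [534.42 -63.34 227.49] [-1.23  0.65 16.45 -0.09] 23.08
0.8 225.85954216753603 [534.43 -63.35 227.47] [-1.01  0.67 16.74 -0.06] 23.42
0.88 225.8880410215545 [534.45 -63.37 227.47] [-0.61  0.65 16.18 -0.08] 23.75
0.96 225.85010732605838 [534.44 -63.4  227.48] [-0.64  0.41 16.22 -0.09] 24.08
1.04 225.81594528271123 [534.49 -63.44 227.48] [-0.81  0.11 16.63 -0.06] 24.42
1.12 225.83181750317038 [534.49 -63.47 227.47] [-0.42  0.15 16.86 -0.1 ] 24.75
1.2 225.87510028044707 [534.53 -63.49 227.51] [-0.76  0.06 16.37 -0.09] 25.08
1.28 225.85916107553282 [534.53 -63.5  227.5 ] [-0.79 -0.11 16.39 -0.07] 25.42
1.36 225.8462596885232 [534.53 -63.55 227.5 ] [-0.63 -0.67 16.45 -0.1 ] 25.75
1.44 225.8403291447875 [534.51 -63.58 227.49] [-0.99 -0.39 15.64 -0.09] 26.08
1.52 225.73766923969168 [534.54 -63.59 227.49] [-0.72 -0.85 16.98 -0.08] 26.42
```

The wrist torque never changed, so I'll check that the tool really rotated.

Run:
```python
from h import *
import cv2
s=env.read_state();print(s['qpos'],s['width'],s['orientation'],quat(YAW+np.pi/2-1.52),QG)
t=viewer.camera("top");s=viewer.camera("scene")
z=lambda i,r,c:cv2.resize(cv2.convertScaleAbs(i[r:r+100,c:c+100],alpha=1.8),None,fx=4,fy=4,interpolation=cv2.INTER_CUBIC)
cv2.imwrite("pics/m3.png",np.hstack([z(s,150,190),z(t,190,265)]))
```

```text
[-0.14  0.4   1.88 -0.    0.86  1.34] 9.548895245835999 [1.   0.05 0.   0.  ] [1.   0.05 0.   0.  ] [0.69 0.72 0.   0.  ]
```

View pics/m3.png

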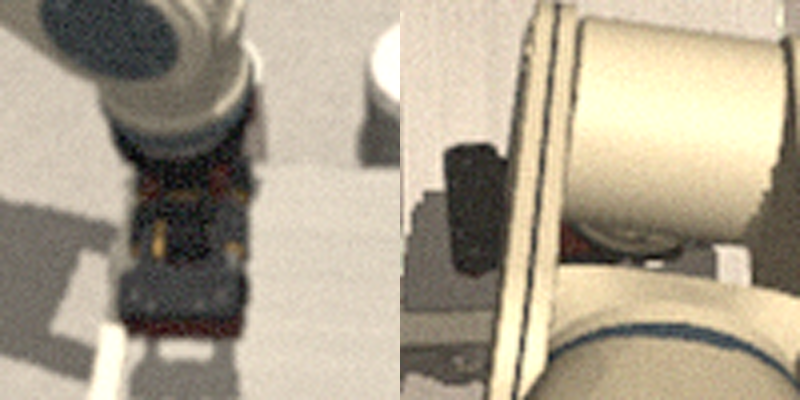

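The tool did rotate, and the gripper stands turned about 1.5 rad. I'll finish the turn, ease off the pressure, release and look.

Run:
```python
from h import *
import cv2
k=np.array([533.9,-63.1,0]);f0=np.load('f0.npy')
for d in(1.56,1.6):
    env.move_l([*k[:2],225.85],rot=quat(YAW+np.pi/2-d),rate=10);a=F(5)-f0;print(d,a[[0,1,2,5]])
z=225.85
while z<233:
    z+=.5;env.move_l([*k[:2],z],rate=20);a=F(5)-f0;print(z,env.read_state()['tool_pos'][2],a[2])
    if a[2]<3:break
set_gripper(34);p=env.read_state()['tool_pos']
print(p,F()-f0)
env.move_l([*p[:2],330],rate=100)
env.reach([p[0]-160,p[1]-170,330],quat(YAW))
t=viewer.camera("top");s=viewer.camera("scene")
cv2.imwrite("pics/top2.png",t)
z=lambda i,r,c:cv2.resize(cv2.convertScaleAbs(i[r:r+130,c:c+130],alpha=1.8),None,fx=3,fy=3,interpolation=cv2.INTER_CUBIC)
cv2.imwrite("pics/m4.png",np.hstack([z(t,165,250),z(s,170,205)]));print(env.read_state()['time_s'])
```

```text
1.56 [-0.34 -1.18 15.76 -0.09]
1.6 [-0.56 -0.83 16.28 -0.07]
226.35 227.73127182484225 13.19076588668957
226.85 228.06552270507623 11.407761006376877
227.35 228.45970955597167 10.26323340270599
227.85 228.88169923175295 9.313984094860668
228.35 229.03847657374925 6.733834617497205
228.85 229.0944471335831 3.4290754483544426
229.35 229.13430223466003 -1.537244302582788
[533.72 -63.04 229.26] [-0.28  0.16 -0.23  0.06  0.09  0.  ]
32.45
```

View pics/m4.png

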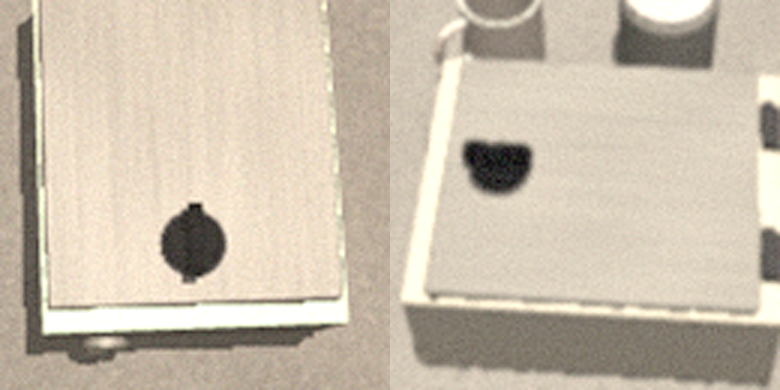

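The wing stands square to the free edge in the top view (ends at about (196,205) and (189,281) in the crop). While unloading, the lid was caught at z≈229.1 mm, so the tongue is holding it. Nothing touches the unit, so I'm handing in.

Run:
```python
from station import workorder,env
print(workorder.sign_off(),env.read_state()['time_s'])
```

```text
the job is handed in; nothing more can be done
the job is handed in; nothing more can be done
```

The lid is closed and latched, and I handed the job in at about 32 s of the 67 s allowed. No verdict is reported back.

**What I did:** I pushed the lid down along its arc to one side of the knob, then gripped the wing and pressed in steps. The force curve bent at about 14.5 N, where the lid reached its bump stops. I turned the wing 1.6 rad clockwise at about 16–17 N, eased off and released. The highest pressing force was 18 N, before the turn, about 3.5 N of it on the bump stops.

**Last checks:**
- **Latch:** as I eased off, the lid rose about 1.6 mm and then stopped sharply, so the tongue is holding it. That puts the lid about 0.007 rad above its bump stops, which should be under the 0.02 rad limit however the striker is set. I could not read the lid angle directly.
- **Wing:** the final pictures show it square to the free edge. I judged this by eye.
- **Clearance:** the gripper was well away from the unit at hand-in. I saw no sign that the mug or canister had moved. The last view shows only part of them and not the old cartridge, but the arm did not work near any of the three.

**One reading disagreed:** the wrist torque stayed at about -0.08 Nm throughout the turn, with no sign of the expected 0.1–0.2 Nm. It therefore gave no independent confirmation of the turn. The joint angles and the pictures do show it.

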